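# Take the part-used label roll off the label stand

## Robot

A 6-joint arm with a two-finger parallel gripper is mounted at the origin on the work surface. World frame = base frame: x ahead of the robot, y to its left, z up, the work surface at z = 0. Lengths are in m, angles in rad, forces in N, time in s.
With the tool pointing down it reaches from about 0.35 to 0.775 m from the base axis. Payload 7.3 kg.
Tool frame: the origin (TCP) lies at the very end of the fingers, on their centre line; the grasp point (between the pads) lies 19 mm behind it; z points along the fingers, x is the direction in which the jaws open and shut, and the axes are right-handed (so a half turn about z gives the same grasp; the last joint's range is limited). The gripper opens to 92 mm and grips with 3 to 60 N. Pads are 19 mm wide; open, the fingers measure 130 mm over their backs; the gripper's body (75 mm by 190 mm) begins 47 mm behind the grasp point.
Start: joints at [1.016, 0.342, 1.524, -0, 1.275, -0.146], TCP at [0.209, 0.482, 0.227] pointing down, gripper open.
Joint ranges: [-2.53, 2.53], [-0.77, 2.02], [0.04, 2.7], [-1, 4.14], [0.28, 2.66], [-3.11, 3.11]. Speed limits (rad/s): [2.57, 2.57, 3.14, 3.14, 3.14, 3.14].

## Interface

Orientations are given as [roll, pitch, yaw] about the fixed x, y, z axes, in that order (R = Rz(yaw) Ry(pitch) Rx(roll)).
In Python, from cell import robot, read_camera, nets gives the robot as it stands. The module is installed in compiled form; this text tells all that it offers.
- The arm moves only by the tool carry_out, never from a script. Its arguments are lists of equal length, an entry for each row: "translation": the shift along the tool's x, y, z in m, a list of three; "turn": the turn, a rotation vector about the tool's x, y, z in rad, a list of three; "gripper": the gripper's target within -1 to 1 (shut at 1, half-way at 0, fully open at -1). A call has 1 to 10 rows; each row shifts and turns the commanded pose from where the row before left it, along the tool's axes as they then stand; what a row does not reach is not made up. A row lasts 1/10 s, in which the tool goes at most 50 mm and 8.59 degrees, less where a joint would pass 70% of its speed; a pose out of reach is approached as far as the arm can. A call with a gripper value outside its range is refused whole. The fingers move at their own pace and stop on an object; "squeeze" is the grip in N (left out, the last holds). Time passes only in rows, so rows that do not move let the fingers close. It gives the time, the measured TCP pose, the force and the opening at its end, in the units of the state.
- robot.observe(): the state, without advancing time (a new reading comes with each control period).
- read_camera(name): name is "side" or "top"; returns a dict with "img" (480x640x3 uint8, red, green, blue), "fx", "fy", "cx", "cy" (pixels), "world_from_camera" (4x4, takes a point from camera to world coordinates). Camera axes: x right, y down, z forward; pixel columns grow to the right and rows downward; lengths in m; the calibration is good to about 2 mm. A picture is of the moment at which its call begins. There is no depth.
- robot.hand_in(): hands the job in, once; it reports no verdict.
Trained networks look in a picture, given as the dict that the camera call returned (one of the last four; its "shot" number tells which), for a name from the list of things; names that differ only in an ending like _2 or _b are one class to them, and where a whole thing is asked for, a point or a joint stands for the part that bears it (a point fixed in the world has none). Each returns a list of dicts, best first, with "score" (0 to 1); they miss things now and then, are a little off and sometimes report something else, mostly with a low value. They report only what shows in the picture. A call takes as long as a camera call. They do not tell look-alikes from the thing itself.
- nets.regions_of(picture, name): "region" (480x640 bool, what is visible of it) and "pixel" ([column, row] in pixels, amid what is visible of it).
- nets.tip_of(picture, name): "pixel" ([column, row] in pixels: a listed point, or the origin of a listed thing).
The state is a dict: "time": time; "qpos": joint angles; "qvel": joint speeds; "joint_efforts": joint torques, N m; "tool_pos": TCP position; "tool_rot": TCP orientation; "contact_force": force on the tool from outside, world axes, zero at the start; "torque": the same for the moment, N m; "opening": finger opening in m.
Only numpy, scipy, OpenCV 4.12 (cv2) and the standard library are available. Lean on these libraries where they do the work, as an engineer would, in place of code of your own. Each camera call takes 0.05 s, during which the arm holds its last target. There are 200 camera calls.

## Task

On the bottle-labelling bench, slide the smaller, part-used label roll straight up off its spindle and set it down gently, flat on the floor of the shallow tray. Leave the full roll on its spindle and the bottle standing where it is. Do not drop the roll into the tray.

Things in the scene. Friction and masses are not known exactly. Their poses are not given: they have to be found in the camera images.
- part_roll_center (a point): The part-used label roll, to be moved: white paper wound on a brown cardboard core, dark labels round it; 56 mm outside diameter, 50 mm high, bore 26 mm, about 0.1 kg, loose over an upright spindle of the label stand. The point is its centre, half-way up, at first 50 mm above the bench; z is its axis, up. The spindle's tip is 82 mm above the bench: the roll is free once its underside is above that.
- full_roll_center (a point): The full label roll, stays on the other spindle: same height, 100 mm outside diameter. The point is its centre, half-way up, 150 mm from the part-used roll's; z up. The stand is a fixed grey plate, 120 x 270 x 20 mm, longer along the line of its two spindles (20 mm diameter); each roll rests on a 68 mm disc 25 mm above the bench. The stand's turn and which spindle has which roll vary.
- tray: The shallow open metal tray, fixed to the bench: 180 mm along its x, 220 mm along its y, walls 24 mm high and 4 mm thick, floor 4 mm thick. Origin at the centre of its underside, on the bench; z up. It and the stand lie on either side of the bench's middle, which one on which side varies.
- bottle: A filled wine bottle standing on the bench beyond the work, to be left alone: 74 mm diameter, 300 mm high. Origin at the centre of its underside; z up. (A low white glue jar, 60 mm diameter, 75 mm high, stands on the near side, between the robot and the work.)
Mind the look-alikes: they are no part of the job. Leave any turquoise look-alike of the part that bears part_roll_center alone.

How it is judged:
By the outcome, as a careful person would: the job done as asked, in the order asked, and still so for the second after the job is handed in, with the robot touching nothing.
It also fails if it takes over 48 s, if anything falls off the work surface, if the arm or the gripper's body presses on something with over 40 N, if the wrist force passes 120 N, or if a joint passes its speed limit or range.

## Working session

There is one attempt and no reset: what is moved stays moved. The work goes in short steps, Python scripts to look and compute and a tool call to move; the robot and the scene stay as the last step left them, time stands still between calls to the robot, and variables do not carry over. Pictures are saved under pics/ and viewed, about 8 in all and at most 12, crops included, and the job is handed in when it is done.

Besides the shell and the picture viewer there is one more tool, called by a JSON object that holds its "name" and its "arguments". carry_out: Moves the arm, as the interface text tells. Its arguments: {"type":"object","properties":{"translation":{"type":"array","items":{"type":"array","items":{"type":"number"}}},"turn":{"type":"array","items":{"type":"array","items":{"type":"number"}}},"gripper":{"type":"array","items":{"type":"number"}},"squeeze":{"type":"number"}},"required":["translation","turn","gripper"]}

```bash
mkdir -p pics
cat > h.py <<'E'
import numpy as np, cv2
from cell import robot, read_camera, nets
def ray(p,u,v):
    T=np.array(p["world_from_camera"]); d=T[:3,:3]@[(u-p["cx"])/p["fx"],(v-p["cy"])/p["fy"],1]
    return T[:3,3],d
def atz(p,px,z):
    o,d=ray(p,*px); return o+d*(z-o[2])/d[2]
def proj(p,X):
    T=np.array(p["world_from_camera"]); c=T[:3,:3].T@(np.array(X)-T[:3,3])
    return p["fx"]*c[0]/c[2]+p["cx"],p["fy"]*c[1]/c[2]+p["cy"]
def save(p,n): cv2.imwrite("pics/"+n,p["img"][:,:,::-1])
E
python3 - <<'E'
from h import *
np.set_printoptions(precision=4,suppress=True)
Z={"part_roll_center":.05,"full_roll_center":.05,"tray":0,"bottle":0}
for c in("top","side"):
    p=read_camera(c); save(p,c+"0.png")
    print(c,np.array(p["world_from_camera"])[:3,3])
    for n,z in Z.items():
        for r in nets.tip_of(p,n)[:3]: print(n,"tip",np.round(r["pixel"],1),round(r["score"],2),atz(p,r["pixel"],z))
print(robot.observe())
E
```

```text
top [0.4292 0.0521 1.1712]
part_roll_center tip [211.1 365. ] 0.71 [0.3957 0.2452 0.05  ]
part_roll_center tip [214.9 292.9] 0.7 [0.5251 0.2437 0.05  ]
part_roll_center tip [139.7 297.6] 0.56 [0.5149 0.3809 0.05  ]
full_roll_center tip [296.7 282.8] 0.65 [0.5455 0.0943 0.05  ]
tray tip [433.7 304.6] 0.76 [ 0.5121 -0.1659  0.    ]
bottle tip [320.5 150.1] 0.73 [0.8167 0.0536 0.    ]
side [0.542  0.711  0.7366]
part_roll_center tip [357.8 352.9] 0.9 [0.5297 0.2411 0.05  ]
part_roll_center tip [363.8 451.6] 0.84 [0.5126 0.3951 0.05  ]
part_roll_center tip [438.5 375.4] 0.7 [0.4087 0.2665 0.05  ]
full_roll_center tip [355.9 278.1] 0.74 [0.5422 0.0875 0.05  ]
tray tip [351.5 276.9] 0.51 [0.5505 0.04   0.    ]
bottle tip [214.5 270.1] 0.79 [0.8089 0.0534 0.    ]
{'time': 0.5, 'qpos': array([ 1.016 ,  0.3421,  1.5241, -0.    ,  1.2754, -0.146 ]), 'qvel': array([-0.0015, -0.0013, -0.002 , -0.0014, -0.0007, -0.0005]), 'joint_efforts': array([ -0.0018, -43.0818, -24.4312,   0.0718,   0.0491,   0.    ]), 'tool_pos': array([0.2087, 0.4817, 0.2267]), 'tool_rot': array([3.1416, 0.    , 1.162 ]), 'contact_force': array([ 0.0524, -0.4709,  0.7995]), 'torque': array([0.0106, 0.0105, 0.0293]), 'opening': 0.09107020290660332}
```

View pics/top0.png

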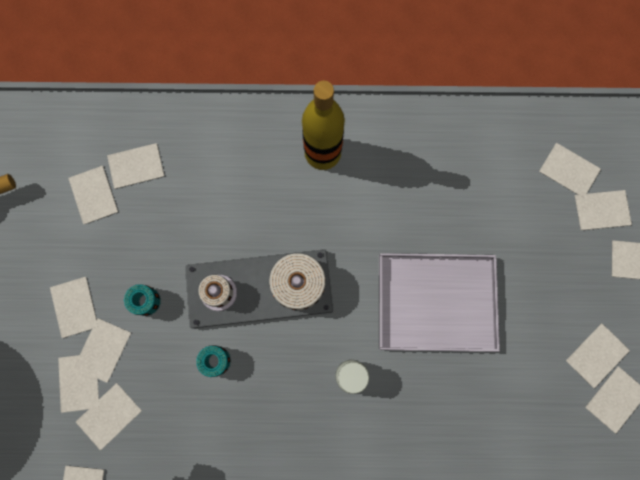

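View pics/side0.png

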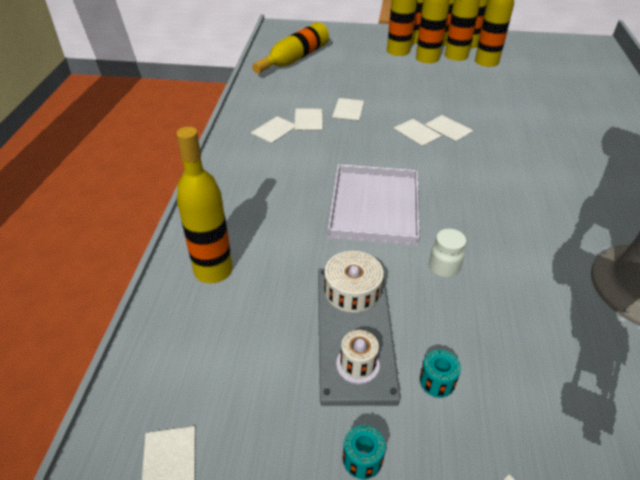

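The top picture shows the part-used roll at about (215, 292), the full roll at (297, 282), the tray centred near (439, 303) and the turquoise look-alikes at (141, 299) and (212, 361). The side view agrees: part roll (359, 353), full roll (354, 280). The roll spacing works out at 153 mm against the 150 mm given. I'll take the part roll as about (0.527, 0.243) and move above it.

{"name": "carry_out", "arguments": {"translation": [[-0.0093,0.0387,0.0047],[-0.0093,0.0387,0.0047],[-0.0093,0.0387,0.0047],[-0.0093,0.0387,0.0047],[-0.0093,0.0387,0.0047],[-0.0093,0.0387,0.0047],[-0.0093,0.0387,0.0047],[-0.0093,0.0387,0.0047],[-0.0093,0.0387,0.0047],[-0.0093,0.0387,0.0047]], "turn": [[0,0,0],[0,0,0],[0,0,0],[0,0,0],[0,0,0],[0,0,0],[0,0,0],[0,0,0],[0,0,0],[0,0,0]], "gripper": [-1,-1,-1,-1,-1,-1,-1,-1,-1,-1]}}

```text
time: 1.5
tool_pos: [0.528, 0.2414, 0.1796]
tool_rot: [3.142, -0.0, 1.162]
contact_force: [0.5, 0.5, -0.2]
opening: 0.0917
```

{"name": "carry_out", "arguments": {"translation": [[0,0,0],[0,0,0],[0,0,0],[0,0,0],[0,0,0],[0,0,0],[0,0,0],[0,0,0],[0,0,0],[0,0,0]], "turn": [[0,0,0.1162],[0,0,0.1162],[0,0,0.1162],[0,0,0.1162],[0,0,0.1162],[0,0,0.1162],[0,0,0.1162],[0,0,0.1162],[0,0,0.1162],[0,0,0.1162]], "gripper": [-1,-1,-1,-1,-1,-1,-1,-1,-1,-1]}}

```text
time: 2.5
tool_pos: [0.5268, 0.2426, 0.1797]
tool_rot: [-3.142, 0.0, -0.005]
contact_force: [-0.4, 0.2, 0.3]
opening: 0.0916
```

Run:
```python
from h import *
np.set_printoptions(precision=4,suppress=True)
for c in("side","top"):
    p=read_camera(c); save(p,c+"1.png")
    for n,z in (("part_roll_center",.05),("tray",0)):
        for r in nets.tip_of(p,n)[:3]: print(c,n,np.round(r["pixel"],1),round(r["score"],2),atz(p,r["pixel"],z))
    # region centroid of tray rim
    if c=="top":
        R=max(nets.regions_of(p,"tray"),key=lambda r:r["score"])["region"]; ys,xs=np.nonzero(R)
        q=cv2.minAreaRect(np.c_[xs,ys].astype(np.float32)); print(q, atz(p,q[0],.024))
    else: cv2.imwrite("pics/side1c.png",cv2.resize(p["img"][200:440,230:550,::-1],(800,600)))
s=robot.observe();print(s["time"],s["tool_pos"],s["tool_rot"],s["qpos"])
```

```text
side part_roll_center [441.2 375.7] 0.97 [0.4048 0.2666 0.05  ]
side part_roll_center [361.1 352.2] 0.89 [0.5248 0.2393 0.05  ]
side part_roll_center [360.8 454.3] 0.8 [0.5163 0.3992 0.05  ]
top part_roll_center [215.2 291.7] 0.85 [0.5273 0.2433 0.05  ]
top part_roll_center [140.4 298. ] 0.75 [0.5142 0.3795 0.05  ]
top tray [436.8 304.9] 0.79 [ 0.5116 -0.1718  0.    ]
((438.5, 301.5), (97.0, 119.0), 90.0) [ 0.5163 -0.1706  0.024 ]
2.85 [0.5268 0.2426 0.1797] [-3.1415 -0.      0.0018] [0.2994 0.4811 1.4396 0.     1.2208 0.2976]
```

View pics/side1c.png

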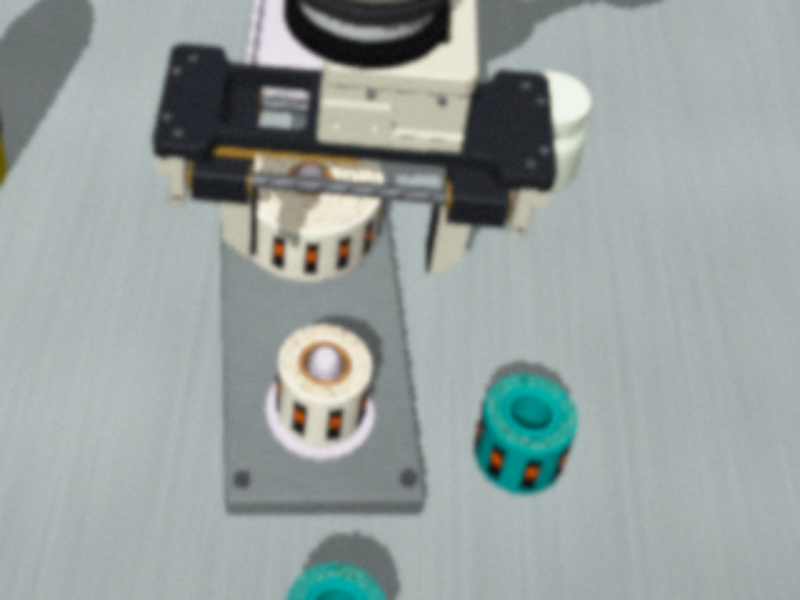

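The side crop shows the open gripper above the part roll (crop 325, 380), with the jaws along x and clear of the turquoise pieces. The position (0.527, 0.242) holds up, so I'll go down to TCP z = 0.036 and close.

{"name": "carry_out", "arguments": {"translation": [[0,0,0.016],[0,0,0.016],[0,0,0.016],[0,0,0.016],[0,0,0.016],[0,0,0.016],[0,0,0.016],[0,0,0.016],[0,0,0.01],[0,0,0.006]], "turn": [[0,0,0],[0,0,0],[0,0,0],[0,0,0],[0,0,0],[0,0,0],[0,0,0],[0,0,0],[0,0,0],[0,0,0]], "gripper": [-1,-1,-1,-1,-1,-1,-1,-1,-1,-1]}}

```text
time: 3.85
tool_pos: [0.5266, 0.2425, 0.0349]
tool_rot: [3.141, 0.001, 0.001]
contact_force: [0.5, -1.0, 0.1]
opening: 0.0918
```

{"name": "carry_out", "arguments": {"translation": [[0,0,0],[0,0,0],[0,0,0],[0,0,0],[0,0,0],[0,0,0],[0,0,0],[0,0,0],[0,0,0],[0,0,0]], "turn": [[0,0,0],[0,0,0],[0,0,0],[0,0,0],[0,0,0],[0,0,0],[0,0,0],[0,0,0],[0,0,0],[0,0,0]], "gripper": [0.3,0.3,0.3,0.5,0.5,0.5,0.5,0.5,0.5,0.5], "squeeze": 12}}

```text
time: 4.85
tool_pos: [0.5271, 0.2427, 0.0362]
tool_rot: [-3.141, -0.001, -0.0]
contact_force: [-0.5, -0.4, 5.2]
opening: 0.0567
```

Gripped at 56.7 mm, which matches the 56 mm roll. Now I'll lift straight up.

{"name": "carry_out", "arguments": {"translation": [[0,0,-0.002],[0,0,-0.004],[0,0,-0.006],[0,0,-0.008],[0,0,-0.008],[0,0,-0.008],[0,0,-0.008],[0,0,-0.008],[0,0,-0.008],[0,0,-0.008]], "turn": [[0,0,0],[0,0,0],[0,0,0],[0,0,0],[0,0,0],[0,0,0],[0,0,0],[0,0,0],[0,0,0],[0,0,0]], "gripper": [0.5,0.5,0.5,0.5,0.5,0.5,0.5,0.5,0.5,0.5]}}

```text
time: 5.85
tool_pos: [0.5268, 0.2426, 0.1045]
tool_rot: [-3.142, -0.0, 0.0]
contact_force: [-0.3, -0.9, -1.1]
opening: 0.0568
```

{"name": "carry_out", "arguments": {"translation": [[0,0,-0.008],[0,0,-0.008],[0,0,-0.008],[0,0,-0.008],[0,0,-0.004],[0,0,0],[0,0,0]], "turn": [[0,0,0],[0,0,0],[0,0,0],[0,0,0],[0,0,0],[0,0,0],[0,0,0]], "gripper": [0.5,0.5,0.5,0.5,0.5,0.5,0.5]}}

```text
time: 6.55
tool_pos: [0.5267, 0.2426, 0.1396]
tool_rot: [3.142, 0.0, 0.0]
contact_force: [-0.5, 0.4, -0.4]
opening: 0.0566
```

Run:
```python
from h import *
p=read_camera("side")
cv2.imwrite("pics/side2c.png",cv2.resize(p["img"][200:440,230:550,::-1],(800,600)))
s=robot.observe();print(s["time"],s["tool_pos"],s["opening"],s["contact_force"])
```

```text
6.6 [0.52657122 0.24250472 0.1393475 ] 0.056656901010160486 [-0.03265493  0.08213572 -1.79200981]
```

View pics/side2c.png

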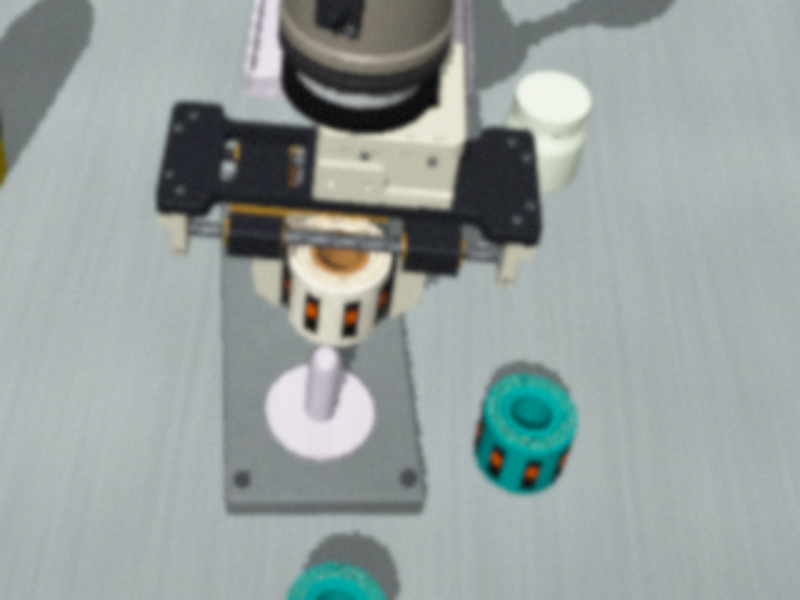

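The roll hangs free above its spindle (spindle at crop 322, 385; roll at 340, 285). Next I'll carry it across to the tray at about (0.514, -0.170).

{"name": "carry_out", "arguments": {"translation": [[0,0.01,0],[-0.001,0.02,0],[-0.001,0.03,0],[-0.001,0.03,0],[-0.001,0.03,0],[-0.001,0.03,0],[-0.001,0.03,0],[-0.001,0.03,0],[-0.001,0.03,0],[-0.001,0.03,0]], "turn": [[0,0,0],[0,0,0],[0,0,0],[0,0,0],[0,0,0],[0,0,0],[0,0,0],[0,0,0],[0,0,0],[0,0,0]], "gripper": [0.5,0.5,0.5,0.5,0.5,0.5,0.5,0.5,0.5,0.5]}}

```text
time: 7.6
tool_pos: [0.5172, -0.0292, 0.1395]
tool_rot: [3.142, 0.0, -0.0]
contact_force: [0.8, 0.1, -1.4]
opening: 0.0568
```

{"name": "carry_out", "arguments": {"translation": [[-0.001,0.03,0],[-0.001,0.03,0],[-0.001,0.03,0],[0,0.03,0],[0,0.015,0],[0,0.007,0],[0,0,0],[0,0,0]], "turn": [[0,0,0],[0,0,0],[0,0,0],[0,0,0],[0,0,0],[0,0,0],[0,0,0],[0,0,0]], "gripper": [0.5,0.5,0.5,0.5,0.5,0.5,0.5,0.5]}}

```text
time: 8.4
tool_pos: [0.5147, -0.1684, 0.1396]
tool_rot: [-3.141, 0.0, 0.001]
contact_force: [0.5, -0.0, -1.0]
opening: 0.0562
```

{"name": "carry_out", "arguments": {"translation": [[0,0,0.01],[0,0,0.012],[0,0,0.012],[0,0,0.012],[0,0,0.012],[0,0,0.012],[0,0,0.012],[0,0,0.01],[0,0,0.006],[0,0,0]], "turn": [[0,0,0],[0,0,0],[0,0,0],[0,0,0],[0,0,0],[0,0,0],[0,0,0],[0,0,0],[0,0,0],[0,0,0]], "gripper": [0.5,0.5,0.5,0.5,0.5,0.5,0.5,0.5,0.5,0.5]}}

```text
time: 9.4
tool_pos: [0.5144, -0.1692, 0.0408]
tool_rot: [-3.141, 0.001, -0.0]
contact_force: [1.2, -0.1, -1.0]
opening: 0.057
```

Run:
```python
from h import *
p=read_camera("side")
cv2.imwrite("pics/side3c.png",cv2.resize(p["img"][100:310,250:530,::-1],(800,600)))
s=robot.observe();print(s["time"],s["tool_pos"],s["tool_rot"],s["opening"],s["contact_force"])
```

```text
9.45 [ 0.51476834 -0.16938943  0.04144435] [-3.14130255e+00  3.70405385e-04 -4.23275213e-05] 0.056861490785235724 [-1.17683444 -0.20653147 -1.44613985]
```

View pics/side3c.png

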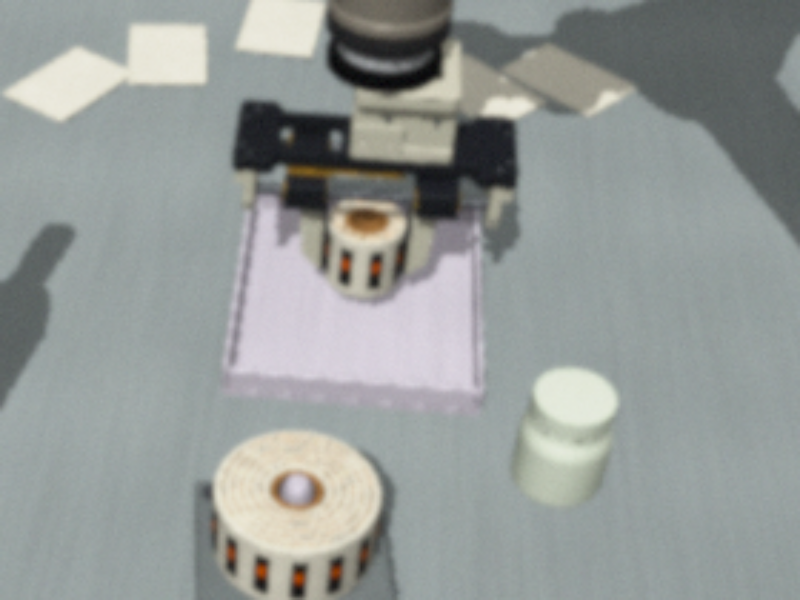

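The roll (crop 367, 250) is well inside the tray and upright. I'll lower it slowly and watch for contact.

{"name": "carry_out", "arguments": {"translation": [[0,0,0.005],[0,0,0.005],[0,0,0.004],[0,0,0.003],[0,0,0.002],[0,0,0.002],[0,0,0.001],[0,0,0.001],[0,0,0],[0,0,0]], "turn": [[0,0,0],[0,0,0],[0,0,0],[0,0,0],[0,0,0],[0,0,0],[0,0,0],[0,0,0],[0,0,0],[0,0,0]], "gripper": [0.5,0.5,0.5,0.5,0.5,0.5,0.5,0.5,0.5,0.5]}}

```text
time: 10.45
tool_pos: [0.5149, -0.1694, 0.0188]
tool_rot: [-3.142, -0.0, 0.0]
contact_force: [-0.1, 0.4, -0.3]
opening: 0.0567
```

{"name": "carry_out", "arguments": {"translation": [[0,0,0.001],[0,0,0],[0,0,0.001],[0,0,0],[0,0,0]], "turn": [[0,0,0],[0,0,0],[0,0,0],[0,0,0],[0,0,0]], "gripper": [0.5,0.5,0.5,0.5,0.5]}}

```text
time: 10.95
tool_pos: [0.5148, -0.1694, 0.0167]
tool_rot: [-3.141, 0.0, 0.0]
contact_force: [-0.6, -0.0, -1.0]
opening: 0.0569
```

{"name": "carry_out", "arguments": {"translation": [[0,0,0.0005],[0,0,0],[0,0,0.0005],[0,0,0],[0,0,0]], "turn": [[0,0,0],[0,0,0],[0,0,0],[0,0,0],[0,0,0]], "gripper": [0.5,0.5,0.5,0.5,0.5]}}

```text
time: 11.45
tool_pos: [0.5148, -0.1694, 0.0157]
tool_rot: [-3.141, 0.0, 0.0]
contact_force: [-0.1, 0.5, -1.4]
opening: 0.0569
```

{"name": "carry_out", "arguments": {"translation": [[0,0,0.0005],[0,0,0],[0,0,0.0005],[0,0,0],[0,0,0]], "turn": [[0,0,0],[0,0,0],[0,0,0],[0,0,0],[0,0,0]], "gripper": [0.5,0.5,0.5,0.5,0.5]}}

```text
time: 11.95
tool_pos: [0.5149, -0.1694, 0.0152]
tool_rot: [3.141, -0.0, 0.0]
contact_force: [-2.0, -0.0, 4.6]
opening: 0.0568
```

Contact shows as +4.6 N at the expected height (TCP 0.015). Now I'll release, rise and check.

{"name": "carry_out", "arguments": {"translation": [[0,0,0],[0,0,0],[0,0,0],[0,0,0],[0,0,0],[0,0,0],[0,0,0],[0,0,0]], "turn": [[0,0,0],[0,0,0],[0,0,0],[0,0,0],[0,0,0],[0,0,0],[0,0,0],[0,0,0]], "gripper": [-0.3,-0.4,-0.5,-0.6,-0.7,-0.7,-0.7,-0.7]}}

```text
time: 12.75
tool_pos: [0.5148, -0.1694, 0.0147]
tool_rot: [-3.142, -0.0, 0.0]
contact_force: [0.1, -0.7, -0.1]
opening: 0.0781
```

{"name": "carry_out", "arguments": {"translation": [[0,0,-0.005],[0,0,-0.01],[0,0,-0.015],[0,0,-0.02],[0,0,-0.02],[0,0,-0.02],[0,0,-0.02],[0,0,-0.02],[0,0,-0.02],[0,0,-0.01]], "turn": [[0,0,0],[0,0,0],[0,0,0],[0,0,0],[0,0,0],[0,0,0],[0,0,0],[0,0,0],[0,0,0],[0,0,0]], "gripper": [-0.7,-0.7,-0.7,-0.7,-0.7,-0.7,-0.7,-0.7,-0.7,-0.7]}}

```text
time: 13.75
tool_pos: [0.5155, -0.1697, 0.1774]
tool_rot: [3.14, -0.003, 0.0]
contact_force: [-0.6, 0.5, 0.5]
opening: 0.0783
```

Run:
```python
from h import *
p=read_camera("side"); save(p,"side4.png")
for r in nets.tip_of(p,"part_roll_center")[:4]: print(np.round(r["pixel"]),round(r["score"],2),atz(p,r["pixel"],.029))
s=robot.observe();print(s["time"],s["tool_pos"],s["opening"],s["contact_force"])
```

```text
[373. 195.] 0.85 [ 0.52164283 -0.17031695  0.029     ]
[362. 453.] 0.63 [0.51373076 0.3877574  0.029     ]
[438. 374.] 0.55 [0.4047385  0.25134883 0.029     ]
13.85 [ 0.51555187 -0.16973763  0.17654899] 0.07808155696644466 [-0.02490605  0.14478642  0.35629529]
```

View pics/side4.png

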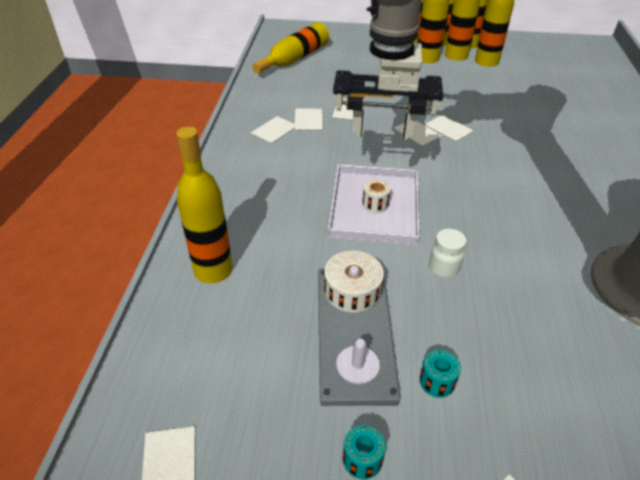

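The roll stands flat in the tray at (376, 195). The full roll (353, 280), the bottle and both turquoise pieces haven't moved, and the gripper is clear. Handing in.

```bash
python3 -c "
from cell import robot
print(robot.hand_in())"
```

```text
the job is handed in; nothing more can be done
None
```

The part-used roll is standing flat on the tray floor. I gripped it with 12 N, slid it straight up off its spindle and carried it over to the tray. I lowered it in half-millimetre steps until the wrist showed light contact (about 5 N) at the expected height, then released it and raised the gripper clear.

- **Final picture:** the roll is upright near the tray's centre, at about (0.52, -0.17). The full roll, bottle, glue jar and both turquoise look-alikes are where they were.
- **Time and force:** the job was handed in at about 14 s of the 48 s allowed. The largest force in the readings at the end of each move was 5.2 N, when the jaws closed on the roll.
- **Disagreements:** two measurements of the tray's centre differed by up to about 6 mm, well within the room available. The side camera first put the tray's centre near y = 0.04 with a low score. I rejected that because the pictures and the top camera both put it at about y = -0.17.

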